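# Make up a fever kit and a rash kit

### The job

Make up two kits. Fever kit, in the long tray: pull the thermometer out of its grey case by its protruding end and lay it flat, display up, in the long compartment, and stand the tablet bottle upright in the short compartment. Rash kit, in the squarer tray with two equal compartments: lay the cream tube in one compartment and stand the slim carton upright in the other, either way round; leave the flat carton where it lies.

Things in the scene. Friction and masses are not known exactly. Their poses are not given: they have to be found in the camera images.
- thermometer: White digital thermometer, 120 mm long (x), 30 g; origin: mid-length, underside. Body x -60..+12 mm, 20 wide (y), 14 high, display and button on top; neck 12 wide to x +38, thin metal probe to +60. Starts in the case, underside 24 mm up, 48 mm of its button end (-x) protruding; grip across the 20 mm there. Friction 4 to 9 N: pull along -x with small wiggles; 30 mm frees it, lift after 50 mm.
- case: Grey thermometer case, 84 (x) x 60 (y) x 38 mm (z), fixed. Origin: centre of its underside. Open-topped cutout along x, its mouth at the -x end (facing the robot), its floor 24 mm above the table; a black sprung rubber pad (travel 3 mm) on the +y side near the mouth squeezes the thermometer against the -y wall.
- tablet_bottle: Round amber tablet bottle with white ribbed screw cap, 43 mm diameter, 77 mm high, standing, 60 g. Origin: centre of its underside, z up.
- cream_tube: Small lying cream tube with cap, 24 mm wide (own x), 76 mm long (own y), 24 mm high, 30 g. Origin: centre of its underside. Grasp across the 24 mm.
- slim_carton: Slim standing medicine carton, 20 mm thick (own x), 60 mm wide (own y), 75 mm high, 27 g. Origin: centre of its underside, z up. Grasp across the 20 mm.
- flat_carton: Flat lying medicine carton, 50 (x) x 75 (y) x 22 mm (z), not part of either kit, to be left alone. Origin: centre of its underside.
- long_tray: White long tray, 84 mm (x) by 225 mm (y), 14 mm high, fixed. Origin: centre of its underside. Floor and walls 3 mm thick. A divider makes two compartments, both 78 mm wide in x: the long one, 142 mm in y, centred at own (0, -38.5) mm; the short one, 74 mm in y, at own (0, +72.5) mm.
- square_tray: White squarer tray, 110 mm (own x) by 153 mm (own y), 14 mm high, fixed. Origin: centre of its underside. Floor 3 mm thick, walls 3 mm. A middle divider makes two equal compartments, 104 mm in x by 72 mm in y, centred at own (0, +37.5) and (0, -37.5) mm.
Not all that is in view belongs to the job. Leave any purple or red look-alike of the tablet_bottle alone.

How it is judged:
By the outcome, as a careful person would: the job done as asked, in the order asked, and still so for the second after the job is handed in, with the robot touching nothing.
It also fails if it takes over 109 s, if anything falls off the work surface, if the arm or the gripper's body presses on something with over 40 N, if the wrist force passes 120 N, or if a joint passes its speed limit or range.

### The arm

A 6-joint arm with a two-finger parallel gripper is mounted at the origin on a cart in front of the work surface, level with it; the furniture and walls round the work are solid. World frame = base frame: x ahead of the robot, y to its left, z up, the work surface at z = 0. Lengths are in m, angles in degrees, forces in N, time in s.
With the tool pointing down it reaches from about 0.275 to 0.725 m from the base axis. Payload 15.9 kg.
Tool frame: the origin (TCP) lies at the centre of the arm's flange, where the gripper is bolted on; the fingertips stand 173 mm ahead of it and the grasp point (between the pads) lies 155 mm ahead of it; z points along the fingers, y is the line along which they close (so a half turn about z gives the same grasp; the last joint's range is limited). The gripper opens to 85 mm and grips with 20 to 120 N. Pads are 22 mm wide; open, the fingers measure 114 mm over their backs; the gripper's body (76 mm by 85 mm) begins 54 mm behind the grasp point. The pads swing forward as they close: fully open they stand 13 mm farther back than shut.
Start: joints at [-75.459, 12.198, -1.971, 75.831, 0, 90], TCP at [0.126, -0.484, 0.405] pointing down, gripper open.
Joint ranges: [-170.91, 170.91], [-42.67, 98.43], [-65.05, 77.54], [-120.47, 116.71], [-90, 82.35], [-180, 180]. Speed limits (degrees/s): [108.29, 108.29, 136.94, 147.25, 180, 180].

### API

Orientations are given as a 3x3 rotation matrix whose columns are the frame's x, y, z axes.
In Python, from rig import observe, eyes, close_job, models gives the robot as it stands. The module is installed in compiled form; this text tells all that it offers.
- The arm moves only by the tool arm_command, never from a script. Its argument "commands" is a list that holds one entry, the list of rows, each a list of 4 numbers: the shift along the tool's x, y, z in mm, then the turn about the tool's z in degrees. A call has 1 to 5 rows; each row is the pose to reach, as a shift and turn from the pose commanded when the call began, along the tool's axes at that moment; what a row does not reach only later rows make up. A row lasts 1/8 s, in which the tool goes at most 62.5 mm and 10.7 degrees, less where a joint would pass 70% of its speed; a pose out of reach is approached as far as the arm can. A call with a gripper value outside its range is refused whole. "jaw" is the finger opening in mm, from 0 to 85.4, set as the call begins (left out, the last holds). The fingers move at their own pace and stop on an object; the grip force is fixed at half the most. Time passes only in rows, so rows that repeat a pose let the fingers close. It gives the time, the measured TCP pose, the force, the opening and the grip force at its end, in the units of the state.
- observe(): the state, without advancing time (a new reading comes with each control period).
- eyes.read_camera(name): name is "scene" or "top" or "wrist"; returns (picture, depth): 420x560x3 uint8, red, green, blue; 420x560 float32, m along the optical axis (not along the pixel's ray), 0 where there is no reading.
- eyes.camera_info(name): a dict with "fx", "fy", "cx", "cy" (pixels), "cam_to_world" (4x4, takes a point from camera to world coordinates). Camera axes: x right, y up, looking along -z (the intrinsics and any distortion apply to the point x, -y, -z); pixel columns grow to the right and rows downward; lengths in m; the calibration is good to about 2 mm. A picture is of the moment at which its call begins: read the wrist's pose just before it. camera_info takes no time and is no camera call; for the wrist camera it gives the pose at the moment of the call.
- close_job(): hands the job in; it is judged then, once.
Trained networks look in the newest picture that a camera, given by its name, has taken for a name from the list of things; names that differ only in an ending like _2 or _b are one class to them, and where a whole thing is asked for, a point or a joint stands for the part that bears it (a point fixed in the world has none). Each returns a list of dicts, best first, with "conf" (0 to 1); they miss things now and then, are a little off and sometimes report something else, mostly with a low value. They report only what shows in the picture. A call takes as long as a camera call. They do not tell look-alikes from the thing itself.
- models.find_in(camera, query): "rect" ([left, top, right, bottom] in pixels, round what is visible of it).
- models.masks_of(camera, query): "mask" (420x560 bool, what is visible of it) and "rect" ([left, top, right, bottom] in pixels, round what is visible of it).
The state is a dict: "t": time; "qpos": joint angles; "joint_velocities": joint speeds; "joint_efforts": joint torques, N m; "position": TCP position; "orientation": TCP orientation; "wrist_force": force on the tool from outside, world axes, zero at the start; "torque": the same for the moment, N m; "finger_gap": opening from 0.0 (shut) to 1.0 (fully open); "gripper_force": force on a finger pad.
Only numpy, scipy, OpenCV 4.12 (cv2) and the standard library are available. Lean on these libraries where they do the work, as an engineer would, in place of code of your own. Each camera call takes 0.05 s, during which the arm holds its last target. There are 200 camera calls.

## Working session

There is one attempt and no reset: what is moved stays moved. The work goes in short steps, Python scripts to look and compute and a tool call to move; the robot and the scene stay as the last step left them, time stands still between calls to the robot, and variables do not carry over. Pictures are saved under pics/ and viewed, at most 17 in all, crops included, and the job is handed in when it is done.

Besides the shell and the picture viewer there is one more tool, called after ">>>" as name(argument=value, ...) on one line, values as JSON. arm_command: Moves the arm, as the interface text tells. Its arguments: {"type":"object","properties":{"commands":{"type":"array"},"jaw":{"type":"number"}},"required":["commands"]}

```bash
mkdir -p pics; cat > h.py <<'E'
import numpy as np, cv2
from rig import observe, eyes, close_job, models
def shot(n,save=None):
    im,d=eyes.read_camera(n); 
    if save: cv2.imwrite(f'pics/{save}.png',im[:,:,::-1])
    return im,d,eyes.camera_info(n)
def cloud(d,i):
    v,u=np.mgrid[0:d.shape[0],0:d.shape[1]]
    p=np.stack([(u-i['cx'])/i['fx']*d,-(v-i['cy'])/i['fy']*d,-d,np.ones_like(d)],-1)
    w=p@np.array(i['cam_to_world']).T
    w=w[...,:3]; w[d<=0]=np.nan
    return w
E
python3 - <<'E'
from h import *
s=observe();print(s)
for n in ['top','scene']:
    im,d,i=shot(n,n+'0'); np.savez(n+'0.npz',im=im,d=d); w=cloud(d,i); np.save(n+'0w.npy',w)
    print(n,{k:v for k,v in i.items()})
    for q in ['thermometer','case','tablet_bottle','cream_tube','slim_carton','flat_carton','long_tray','square_tray']:
        for r in models.masks_of(n,q)[:3]:
            m=r['mask']; p=w[m]; p=p[~np.isnan(p[:,0])]
            print(q,round(r['conf'],2),np.round(r['rect']), np.round(np.percentile(p,[3,50,97],axis=0)*1000).tolist() if len(p) else None)
E
```

```text
{'t': 0.0, 'qpos': array([-7.54595139e+01,  1.22241748e+01, -2.01034237e+00,  7.58306180e+01,
        2.88658095e-04,  8.99996318e+01]), 'joint_velocities': array([-0.02651517,  0.05527722,  0.03351371, -0.11076393, -0.04166512,
        0.04131265]), 'joint_efforts': array([ 3.51128674e-04, -6.86150336e+01,  4.87124312e+01,  1.72673335e-02,
        1.48506506e-04,  9.20507233e-06]), 'position': array([ 0.12549374, -0.48383478,  0.40420697]), 'orientation': array([[ 9.67968864e-01,  2.51070109e-01, -2.80538599e-04],
       [ 2.51070265e-01, -9.67968237e-01,  1.10167551e-03],
       [ 5.04533698e-06, -1.13682249e-03, -9.99999354e-01]]), 'wrist_force': array([ 0.06049472, -0.40328173,  0.74040672]), 'torque': array([-0.00953022, -0.02217951, -0.01791023]), 'gripper_force': 0.0, 'finger_gap': 0.9974089787851214}
top {'fx': 434.5059143272804, 'fy': 434.5059143272804, 'cx': 280.6582014610282, 'cy': 215.1064931518743, 'cam_to_world': array([[ 0.01538137,  0.99190721, -0.12602973,  0.39011191],
       [-0.99984589,  0.01419144, -0.0103341 , -0.02191076],
       [-0.00846192,  0.12616926,  0.
[... 1974 characters left out ...]
-318.0, 7.0], [459.0, -300.0, 45.0], [476.0, -292.0, 78.0]]
tablet_bottle 0.69 [259. 188. 274. 221.] [[530.0, -214.0, 0.0], [553.0, -52.0, 46.0], [570.0, -43.0, 78.0]]
cream_tube 0.59 [268. 286. 292. 317.] [[582.0, 242.0, -0.0], [601.0, 278.0, 19.0], [614.0, 309.0, 24.0]]
slim_carton 0.71 [221. 155. 233. 187.] [[611.0, -313.0, 2.0], [629.0, -268.0, 46.0], [642.0, -255.0, 76.0]]
flat_carton 0.95 [242. 252. 278. 280.] [[590.0, 118.0, 3.0], [619.0, 163.0, 21.0], [645.0, 190.0, 24.0]]
square_tray 0.95 [270. 177. 324. 208.] [[403.0, -260.0, 1.0], [451.0, -181.0, 4.0], [507.0, -107.0, 15.0]]
square_tray 0.69 [232. 177. 247. 210.] [[589.0, -271.0, 0.0], [611.0, -127.0, 44.0], [630.0, -119.0, 78.0]]
```

```bash
python3 - <<'E'
import cv2
a=cv2.imread('pics/top0.png'); cv2.imwrite('pics/top0c.png',cv2.resize(a[130:290,110:450],None,fx=2.35,fy=2.35,interpolation=cv2.INTER_CUBIC))
b=cv2.imread('pics/scene0.png'); cv2.imwrite('pics/scene0c.png',cv2.resize(b[120:330,170:370],None,fx=2.8,fy=2.8,interpolation=cv2.INTER_CUBIC))
E
```

```text
(no output)
```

View pics/top0c.png

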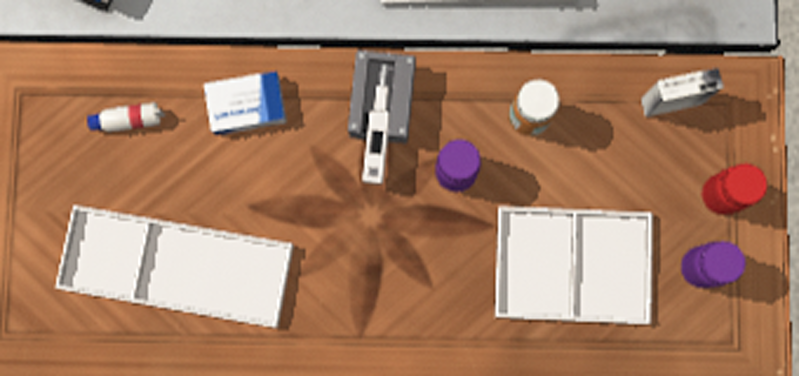

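View pics/scene0.png

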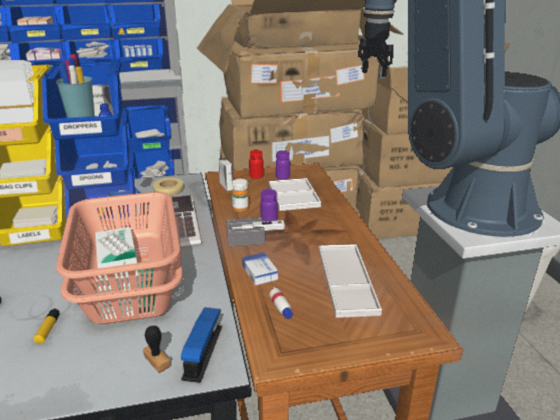

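View pics/scene0c.png

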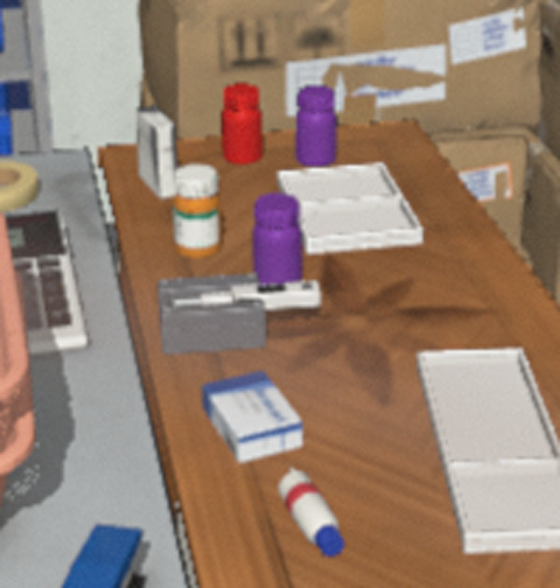

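The amber bottle with the white ribbed cap (top-crop 537,97, full top px about 338,171) is the target. The look-alikes are purple (458,165 and 712,265) and red (735,188) in the same crop. The crops confirm it, since only this one has an amber body and a white cap. Next I measure precise poses.

```bash
cat > m.py <<'E'
from h import *
def rect(w,zl,zh,box):
    x0,x1,y0,y1=box
    m=(w[...,2]>zl)&(w[...,2]<zh)&(w[...,0]>x0)&(w[...,0]<x1)&(w[...,1]>y0)&(w[...,1]<y1)
    p=(w[m][:,:2]*1000).astype(np.float32)
    if len(p)<5: return None
    c,s,a=cv2.minAreaRect(p)
    return len(p),np.round(c,1),np.round(s,1),round(a,1),'mean',np.round(p.mean(0),1),'z',round(float(np.median(w[m][:,2])*1000),1)
E
python3 - <<'E'
from m import *
B={'long':(.008,.02,(.38,.52,.08,.345)),'sq':(.008,.02,(.38,.53,-.28,-.09)),
'case':(.033,.043,(.57,.69,-.04,.06)),'thermo':(.030,.046,(.52,.584,-.02,.04)),'bottletop':(.070,.09,(.57,.66,-.18,-.09)),'botall':(.02,.09,(.57,.66,-.18,-.09)),
'tube':(.012,.035,(.55,.65,.22,.33)),'slim':(.068,.09,(.59,.66,-.34,-.23)),'slimall':(.02,.09,(.59,.66,-.34,-.23)),'flat':(.016,.03,(.57,.67,.09,.21)),'purp':(.06,.09,(.5,.6,-.11,-.02))}
for n in ['top','scene']:
    w=np.load(n+'0w.npy')
    for k,(a,b,c) in B.items(): print(n,k,rect(w,a,b,c))
    m=(abs(w[...,0]-.5)<.04)&(abs(w[...,1])<.08); print('table z',np.nanmedian(w[m][:,2]))
E
```

```text
top long (532, array([453. , 216.2]), array([226.3,  90.6]), 80.8, 'mean', array([451.1, 221.5], dtype=float32), 'z', 14.2)
top sq (473, array([ 457.5, -183.5]), array([153.3, 111. ]), 88.4, 'mean', array([ 456.1, -185.1], dtype=float32), 'z', 14.0)
top case (758, array([618.2,  11.3]), array([60. , 96.8]), 85.2, 'mean', array([618.4,  10.3], dtype=float32), 'z', 37.7)
top thermo (205, array([558.6,  12.5]), array([51.9, 49.6]), 89.3, 'mean', array([560.6,  14.6], dtype=float32), 'z', 38.0)
top bottletop (250, array([ 610.8, -140.7]), array([38.2, 40.1]), 71.4, 'mean', array([ 610. , -140.2], dtype=float32), 'z', 76.8)
top botall (357, array([ 609.2, -139.8]), array([41.7, 40.9]), 27.0, 'mean', array([ 606.2, -138.2], dtype=float32), 'z', 75.7)
top tube (260, array([600.6, 272.7]), array([23.5, 75.2]), 7.6, 'mean', array([599. , 271.8], dtype=float32), 'z', 21.1)
top slim (250, array([ 628. , -286.4]), array([20.7, 61.3]), 13.4, 'mean', array([ 627.5, -286.2], dtype=float32), 'z', 74.9)
top slimall (390, array([ 627.9, -286.3]), array([21.1, 61.5]), 13.2, 'mean', array([ 624.8, -283.
[... 1029 characters left out ...]
1.4, -129.3], dtype=float32), 'z', 53.5)
scene tube (328, array([599.8, 272.2]), array([24. , 77.8]), 10.0, 'mean', array([601.7, 277. ], dtype=float32), 'z', 20.0)
scene slim (92, array([ 626.3, -286.6]), array([21.3, 63.4]), 12.7, 'mean', array([ 626.5, -282.3], dtype=float32), 'z', 74.1)
scene slimall (310, array([ 627.3, -286.6]), array([24.1, 69.7]), 13.6, 'mean', array([ 627.7, -275.7], dtype=float32), 'z', 54.9)
scene flat (567, array([616.7, 149.5]), array([50.6, 79.5]), 11.3, 'mean', array([617.3, 153.9], dtype=float32), 'z', 21.7)
scene purp (181, array([550.5, -63.6]), array([39.6, 39.9]), 11.6, 'mean', array([551.9, -58.7], dtype=float32), 'z', 74.9)
table z 9.709072541957964e-05
```

```bash
cat > plan.py <<'E'
import numpy as np, json, sys
# pose: x,y,z (mm), yaw (deg) of tool x; tool z down
def tool(p,q):
    a=np.radians(p[3]); d=np.array(q[:3])-p[:3]
    X=np.array([np.cos(a),np.sin(a)]); Y=np.array([np.sin(a),-np.cos(a)])
    return [round(float(d[:2]@X)),round(float(d[:2]@Y)),round(float(-d[2])),round(float(-(q[3]-p[3])))]
def apply(p,r):
    a=np.radians(p[3])
    return np.array([p[0]+r[0]*np.cos(a)+r[1]*np.sin(a),p[1]+r[0]*np.sin(a)-r[1]*np.cos(a),p[2]-r[2],p[3]-r[3]])
def yaw(o): return float(np.degrees(np.arctan2(o[1][0],o[0][0])))
def plan(wps,start=None):
    """wps: (x,y,z,yaw,ncalls)"""
    from rig import observe
    if start is None:
        s=observe(); start=list(s['position']*1000)+[yaw(s['orientation'])]; print('t',round(s['t'],2),'at',np.round(start,1))
    p=np.array(start,float)
    for w in wps:
        q=np.array(w[:4],float); n=w[4]
        q[3]=p[3]+(q[3]-p[3]) 
        for k in range(n):
            t=p+(q-p)/(n-k); r=tool(p,t); p=apply(p,r); print(r)
        print(' ->',np.round(p,1))
E
python3 - <<'E'
from plan import *
w=np.load('top0w.npy'); im=np.load('top0.npz')['im'].astype(int)
for x in range(534,600,6):
    m=(abs(w[...,0]*1000-x)<3)&(w[...,1]>-.02)&(w[...,1]<.045)&(w[...,2]>.028)&(im.min(-1)>135)
    y=w[m][:,1]*1000
    if len(y): print(x,len(y),np.round([y.min(),y.mean(),y.max()],1),np.round(np.median(w[m][:,2])*1000,1))
plan([(555,14,300,175.2,4)])
E
```

```text
534 5 [11.1 15.8 20.4] 38.1
540 27 [ 8.8 18.2 27.5] 37.8
546 14 [ 9.  17.3 25.4] 38.9
552 22 [ 9.  17.1 25.5] 39.7
558 18 [ 6.9 16.2 25.4] 38.6
564 21 [ 7.  16.5 26. ] 37.9
570 6 [ 7.  15.6 23.4] 40.0
576 9 [ 4.9 15.3 23.6] 38.3
582 14 [-11.3  11.7  23.8] 38.2
588 30 [-13.6   9.9  40.2] 37.2
594 25 [ 5.2 18.2 40.4] 38.3
t 0.9 at [ 125.5 -484.   404.7   14.5]
[135, -94, 26, -40]
[164, 15, 26, -40]
[115, 117, 26, -40]
[13, 164, 27, -41]
 -> [555.3  14.  299.7 175.5]
```

>>> arm_command(commands=[[[27, -19, 5, -8], [54, -38, 10, -16], [81, -56, 16, -24], [108, -75, 21, -32], [135, -94, 26, -40]]], jaw=50)

```text
t: 1.52
position: [0.2332, -0.3582, 0.3786]
orientation: [[0.576, 0.817, 0.0], [0.817, -0.576, -0.0], [-0.0, 0.0, -1.0]]
wrist_force: [0.5, -0.5, 0.2]
finger_gap: 0.589
gripper_force: 0.0
```

>>> arm_command(commands=[[[33, 3, 5, -8], [66, 6, 10, -16], [98, 9, 16, -24], [131, 12, 21, -32], [164, 15, 26, -40]]])

```text
t: 2.15
position: [0.3406, -0.2333, 0.3526]
orientation: [[-0.084, 0.996, 0.0], [0.996, 0.084, -0.0], [-0.0, 0.0, -1.0]]
wrist_force: [0.6, -0.3, -0.8]
finger_gap: 0.587
gripper_force: 0.0
```

>>> arm_command(commands=[[[23, 23, 5, -8], [46, 47, 10, -16], [69, 70, 16, -24], [92, 94, 21, -32], [115, 117, 26, -40]]])

```text
t: 2.78
position: [0.4482, -0.1094, 0.3266]
orientation: [[-0.705, 0.709, 0.0], [0.709, 0.705, -0.0], [-0.0, 0.0, -1.0]]
wrist_force: [1.0, 0.3, 0.1]
finger_gap: 0.582
gripper_force: 0.0
```

>>> arm_command(commands=[[[3, 41, 7, -10], [7, 82, 14, -20], [10, 123, 20, -31], [13, 164, 27, -41], [13, 164, 27, -41]]])

```text
t: 3.4
position: [0.5563, 0.0159, 0.2988]
orientation: [[-0.997, 0.073, -0.001], [0.073, 0.997, 0.0], [0.001, 0.0, -1.0]]
wrist_force: [-1.4, -0.9, -0.8]
finger_gap: 0.59
gripper_force: 0.0
```

```bash
python3 - <<'E'
from m import *
s=observe();print(s['position'],s['qpos'].round(1))
im,d,i=shot('wrist','wrist1'); w=cloud(d,i); np.save('w1.npy',w)
for x in range(530,600,5):
    m=(abs(w[...,0]*1000-x)<2.5)&(w[...,1]>-.02)&(w[...,1]<.045)&(w[...,2]>.03)&(w[...,2]<.05)
    y=w[m][:,1]*1000
    if len(y): print(x,len(y),np.round([y.min(),np.median(y),y.max()],1),np.round(np.median(w[m][:,2])*1000,1))
print(rect(w,.030,.046,(.52,.579,-.01,.045)))
E
```

```text
[0.55630855 0.01586782 0.29875566] [ 1.6 21.2 -5.3 63.5  0.   5.8]
535 183 [ 4.9 13.9 24.7] 37.8
540 191 [ 4.6 14.8 24.4] 38.7
545 188 [ 4.1 13.9 24.1] 38.8
550 185 [ 3.7 14.  23.8] 38.5
555 183 [ 3.2 13.2 23.4] 38.5
560 174 [ 2.8 12.7 22.3] 38.4
565 172 [ 2.3 12.2 22. ] 38.7
570 181 [ 2.  11.7 21.7] 38.7
575 163 [ 1.4 11.5 21.4] 38.6
580 347 [-18.8  -0.4  21. ] 38.1
585 522 [-19.2  12.3  40.5] 38.3
590 480 [-19.8  11.7  40.2] 38.4
595 457 [-20.    9.3  40. ] 38.5
(1671, array([556.8,  13.2]), array([20. , 46.1]), 85.0, 'mean', array([555.3,  13.1], dtype=float32), 'z', 38.5)
```

View pics/wrist1.png

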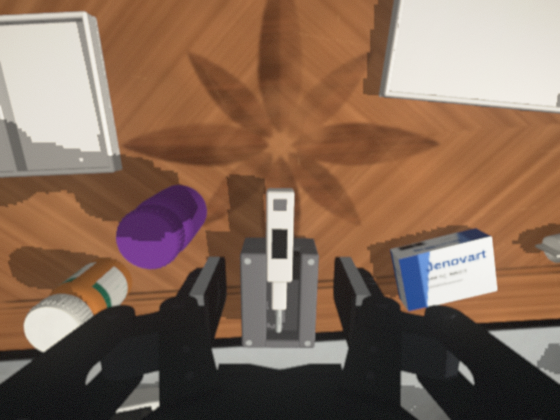

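The wrist view shows the thermometer at about (280,235), centred between the fingers and clear of the purple bottle at (160,225). Descending.

```bash
python3 -c "
from plan import *
plan([(561,13.2,230,175,1)])"
```

```text
t 3.45 at [555.6  14.8 299.1 175.6]
[-6, -1, 69, 1]
 -> [561.5  13.4 230.1 174.6]
```

>>> arm_command(commands=[[[-3, -1, 34, 1], [-6, -1, 69, 1], [-6, -1, 69, 1], [-6, -1, 69, 1]]])

```text
t: 3.95
position: [0.5613, 0.0122, 0.2322]
orientation: [[-0.995, 0.096, 0.001], [0.096, 0.995, -0.0], [-0.001, 0.0, -1.0]]
wrist_force: [0.2, 0.0, 0.4]
finger_gap: 0.583
gripper_force: 0.0
```

>>> arm_command(commands=[[[0, 1, 17, 0], [0, 1, 34, 0], [0, 1, 34, 0]]])

```text
t: 4.32
position: [0.5612, 0.0134, 0.1974]
orientation: [[-0.995, 0.096, 0.0], [0.096, 0.995, -0.0], [-0.0, -0.0, -1.0]]
wrist_force: [-0.7, 0.1, -0.5]
finger_gap: 0.586
gripper_force: 0.0
```

>>> arm_command(commands=[[[0, 0, 0, 0], [0, 0, 0, 0], [0, 0, 0, 0], [0, 0, 0, 0], [0, 0, 0, 0]]], jaw=10)

```text
t: 4.95
position: [0.5616, 0.0144, 0.1981]
orientation: [[-0.996, 0.094, 0.002], [0.094, 0.996, 0.003], [-0.001, 0.003, -1.0]]
wrist_force: [-3.3, 10.3, 7.9]
finger_gap: 0.218
gripper_force: 57.9
```

>>> arm_command(commands=[[[4, 2, 0, 0], [8, 0, 0, 1], [13, 2, 0, 0], [18, 0, 0, -1], [24, 1, 0, 0]]])

```text
t: 5.58
position: [0.5381, 0.0171, 0.1976]
orientation: [[-0.995, 0.095, 0.003], [0.095, 0.996, 0.001], [-0.003, 0.002, -1.0]]
wrist_force: [3.6, 3.6, 2.4]
finger_gap: 0.215
gripper_force: 59.6
```

>>> arm_command(commands=[[[8, 0, 0, 0], [16, 0, 0, 0], [24, 0, 0, 0], [32, 0, 0, 0], [36, 0, 0, 0]]])

```text
t: 6.2
position: [0.501, 0.0203, 0.1967]
orientation: [[-0.995, 0.095, -0.0], [0.095, 0.995, -0.0], [0.0, -0.0, -1.0]]
wrist_force: [-0.1, 0.2, -1.0]
finger_gap: 0.214
gripper_force: 59.3
```

>>> arm_command(commands=[[[5, 0, -20, 0], [10, 0, -50, 0], [10, 0, -60, 0], [10, 0, -60, 0]]])

```text
t: 6.7
position: [0.492, 0.0212, 0.2569]
orientation: [[-0.995, 0.095, 0.001], [0.095, 0.995, 0.0], [-0.001, 0.0, -1.0]]
wrist_force: [-0.2, 0.8, 0.0]
finger_gap: 0.215
gripper_force: 59.3
```

```bash
python3 - <<'E'
from m import *
from plan import plan
s=observe();print(s['position'],s['qpos'].round(1),s['finger_gap'])
im,d,i=shot('wrist','wrist2'); w=cloud(d,i); np.save('w2.npy',w)
# thermometer points: above table, near
m=(w[...,2]>.06)&(w[...,2]<.105)&(abs(w[...,1]-.02)<.04)&(w[...,0]>.43)&(w[...,0]<.64)
p=w[m]*1000; print(len(p),np.percentile(p,[1,50,99],axis=0).round(1))
im,d,i=shot('top','top2'); w=cloud(d,i)
m=(w[...,2]>.06)&(w[...,2]<.105)&(abs(w[...,1]-.02)<.04)&(w[...,0]>.40)&(w[...,0]<.66)
p=w[m]*1000; print(len(p),np.percentile(p,[1,50,99],axis=0).round(1) if len(p) else '')
E
```

```text
[0.49198851 0.02118017 0.25689718] [  2.5  15.8 -19.3  54.8   0.    7.9] 0.21497600907338496
7444 [[464.8   0.   86.8]
 [489.2  19.4  96. ]
 [532.5  40.9 104.2]]
0
```

View pics/wrist2.png

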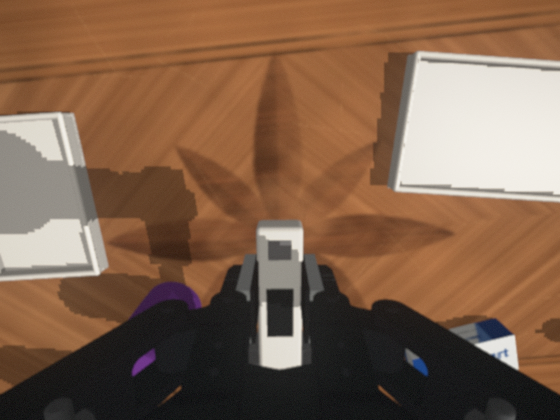

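The thermometer is held straight, with its button end at (280,225) and its display up. Moving to the long tray.

```bash
python3 -c "
from plan import *
plan([(439.5,145.7,250,260.8,2),(439.5,145.7,178,260.8,1)])"
```

```text
t 6.8 at [491.6  21.2 255.8 174.5]
[32, 60, 3, -43]
[-17, 65, 3, -43]
 -> [439.3 145.8 249.8 260.5]
[0, 0, 72, 0]
 -> [439.3 145.8 177.8 260.5]
```

>>> arm_command(commands=[[[6, 12, 1, -9], [13, 24, 1, -17], [19, 36, 2, -26], [26, 48, 2, -34], [32, 60, 3, -43]]])

```text
t: 7.42
position: [0.4651, 0.0843, 0.2526]
orientation: [[-0.79, -0.613, -0.002], [-0.613, 0.79, -0.0], [0.001, 0.001, -1.0]]
wrist_force: [1.0, -1.0, 0.4]
finger_gap: 0.211
gripper_force: 59.3
```

>>> arm_command(commands=[[[-4, 16, 1, -11], [-8, 32, 1, -22], [-13, 48, 2, -32], [-17, 65, 3, -43], [-17, 65, 3, -43]]])

```text
t: 8.05
position: [0.4389, 0.1464, 0.2498]
orientation: [[-0.163, -0.987, -0.002], [-0.987, 0.163, -0.0], [0.001, 0.001, -1.0]]
wrist_force: [-1.1, -0.3, -0.7]
finger_gap: 0.214
gripper_force: 59.3
```

>>> arm_command(commands=[[[0, 0, 15, 0], [0, 0, 30, 0], [0, 0, 45, 0], [0, 0, 50, 0], [0, 0, 50, 0]]])

```text
t: 8.68
position: [0.4394, 0.1455, 0.2005]
orientation: [[-0.166, -0.986, -0.001], [-0.986, 0.166, -0.0], [0.0, 0.001, -1.0]]
wrist_force: [0.5, -0.0, -0.7]
finger_gap: 0.21
gripper_force: 59.3
```

```bash
python3 - <<'E'
from m import *
from plan import plan
im,d,i=shot('wrist','wrist3'); shot('top','top3')
plan([(439.5,145.7,177.5,260.8,1)])
E
```

```text
t 8.78 at [439.6 145.8 201.1 -99.5]
[0, 0, 24, -360]
 -> [439.6 145.8 177.1 260.5]
```

View pics/wrist3.png

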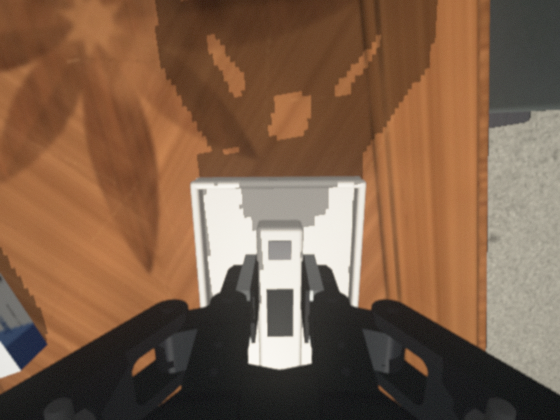

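The thermometer sits centred over the long compartment and inside its walls. Lowering and releasing.

>>> arm_command(commands=[[[0, 0, 10, 0], [0, 0, 18, 0], [0, 0, 23, 0], [0, 0, 23, 0]]])

```text
t: 9.28
position: [0.4393, 0.1459, 0.1773]
orientation: [[-0.164, -0.986, -0.0], [-0.986, 0.164, -0.0], [0.0, 0.0, -1.0]]
wrist_force: [0.8, 0.5, -0.6]
finger_gap: 0.217
gripper_force: 60.6
```

>>> arm_command(commands=[[[0, 0, 0, 0], [0, 0, 0, 0], [0, 0, 0, 0]]], jaw=38)

```text
t: 9.65
position: [0.4394, 0.1459, 0.1777]
orientation: [[-0.164, -0.986, 0.0], [-0.986, 0.164, 0.0], [-0.0, -0.0, -1.0]]
wrist_force: [0.1, 0.3, 0.2]
finger_gap: 0.446
gripper_force: 0.0
```

>>> arm_command(commands=[[[0, 0, -15, 0], [0, 0, -50, 0], [0, 0, -90, 0], [0, 0, -123, 0], [0, 0, -123, 0]]])

```text
t: 10.28
position: [0.4402, 0.1461, 0.3029]
orientation: [[-0.164, -0.986, 0.004], [-0.986, 0.164, 0.001], [-0.002, -0.004, -1.0]]
wrist_force: [0.3, -0.2, -0.7]
finger_gap: 0.446
gripper_force: 0.0
```

```bash
python3 - <<'E'
from m import *
from plan import plan
im,d,i=shot('wrist','wrist4'); w=cloud(d,i);
print(rect(w,.0125,.03,(.41,.475,.10,.245)))
print(rect(w,.010,.03,(.38,.53,.08,.35)))
for z in [.30]: plan([(612,-138.5,300,265,4)],None)
E
```

```text
(2584, array([442.6, 172.5]), array([144.9,  65. ]), 89.9, 'mean', array([440.4, 151.5], dtype=float32), 'z', 15.3)
(4774, array([447.2, 197. ]), array([192.5,  85. ]), 80.8, 'mean', array([441.9, 165.4], dtype=float32), 'z', 13.5)
t 10.32 at [439.7 146.  301.3 -99.5]
[63, -54, 0, -91]
[53, 64, 0, -91]
[-65, 52, 1, -91]
[-51, -66, 0, -91]
 -> [ 612.  -138.7  300.3  264.5]
```

View pics/wrist4.png

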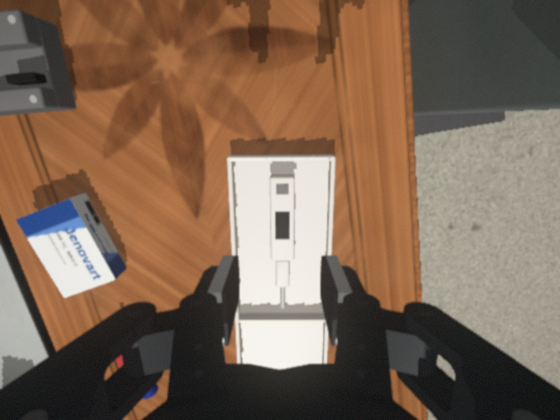

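The thermometer lies flat, display up, inside the long compartment at (282,175–305). Next is the bottle.

```bash
python3 - <<'E'
from plan import *
plan([(600,-139,300,-99.5,2)])
E
```

```text
t 10.32 at [439.7 146.  301.3 -99.5]
[127, -102, 1, 0]
[128, -103, 0, 0]
 -> [ 600.  -139.3  300.3  -99.5]
```

>>> arm_command(commands=[[[25, -20, 0, 0], [51, -41, 0, 0], [76, -61, 0, 0], [102, -82, 1, 0], [127, -102, 1, 0]]], jaw=70)

```text
t: 10.95
position: [0.5192, 0.0028, 0.2983]
orientation: [[-0.164, -0.986, -0.002], [-0.986, 0.164, -0.0], [0.0, 0.002, -1.0]]
wrist_force: [0.2, 0.8, 0.5]
finger_gap: 0.82
gripper_force: 0.0
```

>>> arm_command(commands=[[[32, -26, 0, 0], [64, -52, 0, 0], [96, -77, 0, 0], [128, -103, 0, 0], [128, -103, 0, 0]]])

```text
t: 11.58
position: [0.6002, -0.1415, 0.2976]
orientation: [[-0.167, -0.986, -0.002], [-0.986, 0.167, 0.0], [0.0, 0.002, -1.0]]
wrist_force: [-0.0, 0.2, -0.9]
finger_gap: 0.816
gripper_force: 0.0
```

```bash
python3 - <<'E'
from m import *
from plan import *
s=observe(); print(s['qpos'].round(1))
im,d,i=shot('wrist','wrist5'); w=cloud(d,i)
print(rect(w,.068,.085,(.57,.66,-.19,-.095)), rect(w,.02,.085,(.57,.66,-.19,-.095)))
plan([(610.5,-139.3,270,-99.5,1),(610.5,-139.3,197,-99.5,1)])
E
```

```text
[-13.3  28.2   5.2  67.1  -0.  -93.7]
(3143, array([ 610.8, -142.4]), array([40.1, 39.7]), 51.5, 'mean', array([ 610.4, -143.8], dtype=float32), 'z', 77.0) (4155, array([ 611. , -143.4]), array([41.6, 41.2]), 53.0, 'mean', array([ 609.3, -147.2], dtype=float32), 'z', 76.7)
t 11.62 at [ 599.6 -140.3  297.9  -99.5]
[-3, -11, 28, 0]
 -> [ 611.  -139.1  269.9  -99.5]
[0, 0, 73, 0]
 -> [ 611.  -139.1  196.9  -99.5]
```

View pics/wrist5.png

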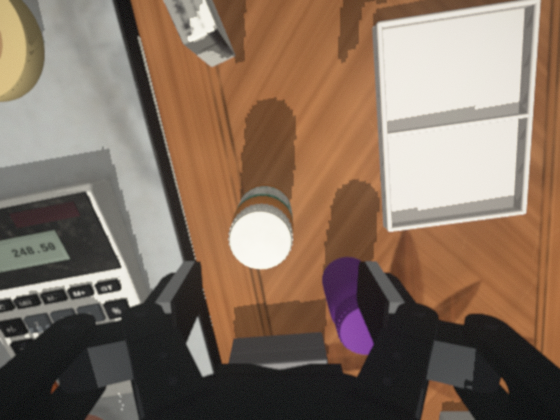

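The white-capped amber bottle at (262,235) is the target. The purple one at (350,310) stays clear of the fingers.

>>> arm_command(commands=[[[-1, -6, 10, 0], [-2, -11, 28, 0], [-2, -11, 28, 0]]])

```text
t: 12.0
position: [0.6105, -0.1384, 0.2694]
orientation: [[-0.163, -0.987, -0.003], [-0.987, 0.163, 0.001], [-0.0, 0.003, -1.0]]
wrist_force: [-0.8, 0.5, 0.8]
finger_gap: 0.823
gripper_force: 0.0
```

>>> arm_command(commands=[[[0, 0, 20, 0], [0, 0, 45, 0], [0, 0, 73, 0], [0, 0, 73, 0]]])

```text
t: 12.5
position: [0.6099, -0.1387, 0.1971]
orientation: [[-0.164, -0.986, -0.004], [-0.986, 0.164, 0.001], [-0.0, 0.004, -1.0]]
wrist_force: [0.2, 0.3, -0.1]
finger_gap: 0.822
gripper_force: 0.0
```

>>> arm_command(commands=[[[0, 0, 0, 0], [0, 0, 0, 0], [0, 0, 0, 0], [0, 0, 0, 0], [0, 0, 0, 0]]], jaw=34)

```text
t: 13.12
position: [0.6114, -0.1393, 0.2004]
orientation: [[-0.164, -0.986, 0.002], [-0.986, 0.164, -0.0], [0.0, -0.002, -1.0]]
wrist_force: [-1.0, 0.8, 6.7]
finger_gap: 0.49
gripper_force: 60.5
```

```bash
python3 - <<'E'
from plan import *
plan([(611,-139.3,310,-99.5,1),(463,288,310,-99.5,2),(463,288,230,-99.5,1)])
E
```

```text
t 13.12 at [ 611.4 -139.3  200.4  -99.5]
[0, 0, -110, 0]
 -> [ 611.4 -139.3  310.4  -99.5]
[-199, 108, 0, 0]
[-198, 109, 0, 0]
 -> [462.6 288.  310.4 -99.5]
[0, 0, 80, 0]
 -> [462.6 288.  230.4 -99.5]
```

>>> arm_command(commands=[[[0, 0, -20, 0], [0, 0, -50, 0], [0, 0, -90, 0], [0, 0, -110, 0]]])

```text
t: 13.62
position: [0.6113, -0.1393, 0.3121]
orientation: [[-0.164, -0.986, 0.004], [-0.986, 0.164, -0.001], [0.0, -0.004, -1.0]]
wrist_force: [0.2, 0.5, -1.7]
finger_gap: 0.489
gripper_force: 60.9
```

>>> arm_command(commands=[[[-30, 16, 0, 0], [-70, 38, 0, 0], [-115, 62, 0, 0], [-160, 87, 0, 0], [-199, 108, 0, 0]]])

```text
t: 14.25
position: [0.5364, 0.0764, 0.3098]
orientation: [[-0.164, -0.986, 0.002], [-0.986, 0.164, 0.0], [-0.001, -0.002, -1.0]]
wrist_force: [1.1, -0.7, -0.3]
finger_gap: 0.488
gripper_force: 60.9
```

>>> arm_command(commands=[[[-45, 25, 0, 0], [-90, 50, 0, 0], [-135, 75, 0, 0], [-175, 97, 0, 0], [-198, 109, 0, 0]]])

```text
t: 14.88
position: [0.4612, 0.29, 0.3098]
orientation: [[-0.163, -0.987, 0.001], [-0.987, 0.163, 0.001], [-0.001, -0.001, -1.0]]
wrist_force: [0.3, -1.1, -1.2]
finger_gap: 0.49
gripper_force: 60.9
```

>>> arm_command(commands=[[[0, 0, 0, 0], [0, 0, 30, 0], [0, 0, 60, 0], [0, 0, 80, 0], [0, 0, 80, 0]]])

```text
t: 15.5
position: [0.462, 0.2871, 0.2282]
orientation: [[-0.165, -0.986, -0.001], [-0.986, 0.165, -0.001], [0.001, 0.001, -1.0]]
wrist_force: [-0.4, -0.2, 0.6]
finger_gap: 0.488
gripper_force: 60.9
```

```bash
python3 - <<'E'
from m import *
im,d,i=shot('scene','scene6'); im,d,i=shot('wrist','wrist6')
a=cv2.imread('pics/scene6.png')[200:340,240:440]; b=cv2.imread('pics/wrist6.png')
cv2.imwrite('pics/j6.png',np.hstack([cv2.resize(a,(400,280)),cv2.resize(b,(373,280))]))
w=cloud(d,i); print(rect(w,.010,.018,(.38,.53,.1,.35)))
s=observe();print(s['position'],s['t'])
E
```

```text
(8090, array([454.2, 231.2]), array([143.6,  85.5]), 80.7, 'mean', array([451.2, 213.4], dtype=float32), 'z', 15.0)
[0.46255245 0.28779232 0.22979007] 15.6
```

View pics/j6.png

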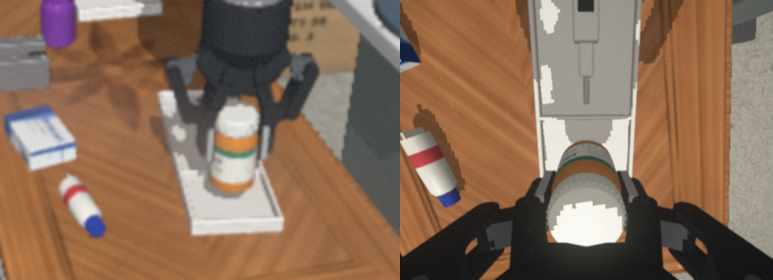

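The bottle is upright over the short compartment, and the probe is clear of the divider. Lowering.

>>> arm_command(commands=[[[0, 0, 12, 0], [0, 0, 22, 0], [0, 0, 26, 0], [0, 0, 27, 0]]])

```text
t: 16.1
position: [0.4618, 0.2879, 0.2032]
orientation: [[-0.164, -0.986, 0.0], [-0.986, 0.164, 0.0], [-0.0, -0.0, -1.0]]
wrist_force: [-16.7, -11.3, 50.3]
finger_gap: 0.493
gripper_force: 65.1
```

>>> arm_command(commands=[[[0, 0, 1, 0], [0, 0, 1, 0]]])

```text
t: 16.35
position: [0.4617, 0.2879, 0.2032]
orientation: [[-0.164, -0.986, 0.001], [-0.986, 0.164, 0.001], [-0.001, -0.001, -1.0]]
wrist_force: [-20.0, -12.6, 55.4]
finger_gap: 0.492
gripper_force: 66.7
```

>>> arm_command(commands=[[[0, 0, -1, 0], [0, 0, -2, 0], [0, 0, -2, 0]]])

```text
t: 16.73
position: [0.4619, 0.288, 0.2034]
orientation: [[-0.164, -0.986, 0.0], [-0.986, 0.164, 0.0], [-0.0, -0.0, -1.0]]
wrist_force: [-5.8, -3.4, 15.9]
finger_gap: 0.49
gripper_force: 62.2
```

>>> arm_command(commands=[[[0, 0, 0, 0], [0, 0, 0, 0], [0, 0, 0, 0], [0, 0, 0, 0]]], jaw=68)

```text
t: 17.23
position: [0.4621, 0.2881, 0.2026]
orientation: [[-0.164, -0.986, -0.0], [-0.986, 0.164, -0.0], [0.0, 0.0, -1.0]]
wrist_force: [-0.6, -0.0, -0.7]
finger_gap: 0.795
gripper_force: 0.0
```

>>> arm_command(commands=[[[0, 0, -20, 0], [0, 0, -60, 0], [0, 0, -100, 0], [0, 0, -110, 0]]])

```text
t: 17.73
position: [0.4626, 0.2884, 0.3151]
orientation: [[-0.164, -0.986, 0.003], [-0.986, 0.164, 0.002], [-0.002, -0.003, -1.0]]
wrist_force: [0.7, 0.2, -0.7]
finger_gap: 0.792
gripper_force: 0.0
```

```bash
python3 - <<'E'
from m import *
from plan import *
im,d,i=shot('wrist','wrist7'); w=cloud(d,i)
print('bottle',rect(w,.07,.09,(.42,.51,.24,.33)))
plan([(590,272,300,0,1)])
E
```

```text
bottle (2807, array([461.2, 283.2]), array([39.2, 39.9]), 81.4, 'mean', array([461. , 282.3], dtype=float32), 'z', 79.7)
t 17.77 at [462.5 288.3 315.  -99.5]
[-5, -128, 15, -99]
 -> [ 5.896e+02  2.722e+02  3.000e+02 -5.000e-01]
```

View pics/wrist7.png

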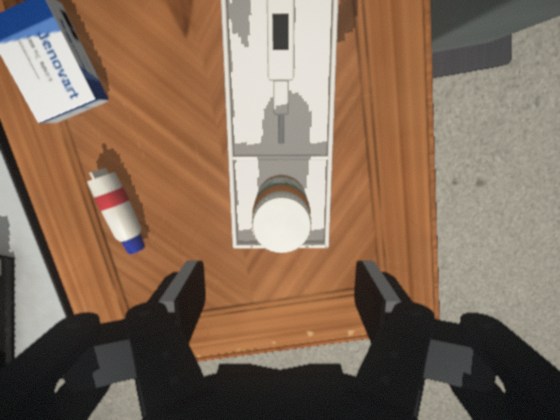

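The bottle stands upright in the short compartment. The tube is at (117,212) in this view.

```bash
python3 - <<'E'
from m import *
from plan import *
im,d,i=shot('wrist'); w=cloud(d,i)
print('tube',rect(w,.012,.035,(.55,.65,.22,.33)))
plan([(600.5,273,260,-81,1),(600.5,273,180,-81,1)])
E
```

```text
tube (2138, array([599.7, 269.7]), array([23. , 75.6]), 8.6, 'mean', array([597.8, 267.5], dtype=float32), 'z', 19.6)
t 17.82 at [462.3 288.2 313.4 -99.5]
[-8, -139, 53, -18]
 -> [600.7 273.3 260.4 -81.5]
[0, 0, 80, 0]
 -> [600.7 273.3 180.4 -81.5]
```

>>> arm_command(commands=[[[-2, -35, 5, -5], [-4, -75, 20, -10], [-7, -115, 35, -15], [-8, -139, 53, -18], [-8, -139, 53, -18]]], jaw=50)

```text
t: 18.45
position: [0.6009, 0.2723, 0.2559]
orientation: [[0.148, -0.989, -0.004], [-0.989, -0.148, -0.002], [0.001, 0.005, -1.0]]
wrist_force: [-1.1, -0.6, 0.2]
finger_gap: 0.582
gripper_force: 0.0
```

>>> arm_command(commands=[[[0, 0, 25, 0], [0, 0, 50, 0], [0, 0, 75, 0], [0, 0, 80, 0], [0, 0, 80, 0]]])

```text
t: 19.08
position: [0.6002, 0.2732, 0.18]
orientation: [[0.148, -0.989, -0.0], [-0.989, -0.148, -0.0], [0.0, 0.0, -1.0]]
wrist_force: [0.3, 0.4, 0.9]
finger_gap: 0.587
gripper_force: 0.0
```

>>> arm_command(commands=[[[0, 0, 0, 0], [0, 0, 0, 0], [0, 0, 0, 0], [0, 0, 0, 0], [0, 0, 0, 0]]], jaw=14)

```text
t: 19.7
position: [0.6009, 0.2733, 0.181]
orientation: [[0.148, -0.989, 0.002], [-0.989, -0.148, 0.001], [-0.001, -0.002, -1.0]]
wrist_force: [-1.0, 0.4, 6.6]
finger_gap: 0.26
gripper_force: 59.9
```

>>> arm_command(commands=[[[0, 0, -20, 0], [0, 0, -60, 0], [0, 0, -100, 0], [0, 0, -140, 0], [0, 0, -140, 0]]])

```text
t: 20.32
position: [0.6012, 0.2734, 0.3237]
orientation: [[0.148, -0.989, 0.006], [-0.989, -0.148, 0.003], [-0.002, -0.006, -1.0]]
wrist_force: [1.4, 1.4, -1.1]
finger_gap: 0.257
gripper_force: 58.9
```

```bash
python3 - <<'E'
from m import *
from plan import *
im,d,i=shot('wrist','wrist8')
s=observe(); print(s['qpos'].round(1))
m=(np.array([458,-184])); 
plan([(457.5,-147,320,-1.6,4)])
E
```

```text
[ 24.5  32.8  16.3  73.3  -0.  -74.1]
t 20.38 at [600.9 273.3 321.5 -81.5]
[99, 51, 0, -20]
[75, 82, 1, -20]
[43, 102, 0, -20]
[5, 111, 1, -20]
 -> [ 457.7 -147.3  319.5   -1.5]
```

View pics/wrist8.png

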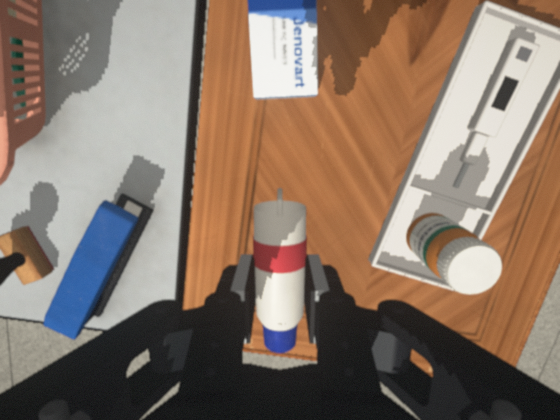

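The tube is held firmly with its long axis along tool x. Moving to the square tray's +y compartment.

```bash
python3 - <<'E'
from plan import *
plan([(458,-146.5,300,-181.6,3)])
E
```

```text
t 20.38 at [600.9 273.3 321.5 -81.5]
[131, 68, 7, 33]
[147, -15, 7, 34]
[114, -94, 8, 33]
 -> [ 457.9 -146.1  299.5 -181.5]
```

>>> arm_command(commands=[[[26, 14, 1, 7], [52, 27, 3, 13], [79, 41, 4, 20], [105, 54, 6, 26], [131, 68, 7, 33]]])

```text
t: 21.0
position: [0.552, 0.1325, 0.3117]
orientation: [[-0.418, -0.909, -0.001], [-0.909, 0.418, -0.0], [0.001, 0.001, -1.0]]
wrist_force: [1.1, -0.5, -0.5]
finger_gap: 0.263
gripper_force: 59.0
```

>>> arm_command(commands=[[[29, -3, 1, 7], [59, -6, 3, 14], [88, -9, 4, 20], [118, -12, 6, 27], [147, -15, 7, 34]]])

```text
t: 21.62
position: [0.5047, -0.0074, 0.3048]
orientation: [[-0.854, -0.52, -0.001], [-0.52, 0.854, -0.0], [0.001, 0.001, -1.0]]
wrist_force: [-0.6, 1.0, -1.0]
finger_gap: 0.257
gripper_force: 59.0
```

>>> arm_command(commands=[[[28, -23, 2, 8], [57, -47, 4, 16], [86, -71, 6, 25], [114, -94, 8, 33], [114, -94, 8, 33]]])

```text
t: 22.25
position: [0.4564, -0.1479, 0.2968]
orientation: [[-1.0, 0.03, -0.001], [0.03, 1.0, 0.0], [0.001, 0.0, -1.0]]
wrist_force: [-0.3, -0.2, -0.9]
finger_gap: 0.258
gripper_force: 59.0
```

```bash
python3 - <<'E'
from m import *
from plan import *
im,d,i=shot('wrist','wrist9'); w=cloud(d,i)
print(rect(w,.009,.019,(.38,.53,-.28,-.09)))
s=observe(); print(s['qpos'].round(1),s['finger_gap'])
plan([(458,-146.5,184,-181.6,1)])
E
```

```text
(3592, array([ 458.2, -185.1]), array([154.4, 110.3]), 88.5, 'mean', array([ 443.9, -195. ], dtype=float32), 'z', 14.3)
[-17.8  12.7 -17.3  60.1   0.  -16.3] 0.2608206572679976
t 22.3 at [ 456.9 -146.9  297.   178.5]
[-1, 0, 113, 360]
 -> [ 457.9 -146.9  184.  -181.5]
```

View pics/wrist9.png

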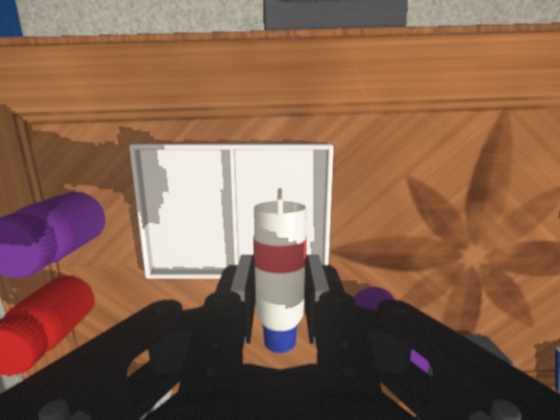

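The tube is over the +y compartment, and the tray was re-measured at (458,-185), which agrees. Lowering.

>>> arm_command(commands=[[[-1, 0, 25, 0], [-1, 0, 55, 0], [-1, 0, 80, 0], [-1, 0, 90, 0], [-1, 0, 90, 0]]])

```text
t: 22.92
position: [0.4585, -0.1458, 0.2075]
orientation: [[-1.0, 0.024, -0.001], [0.024, 1.0, 0.0], [0.001, 0.0, -1.0]]
wrist_force: [0.9, 0.0, -0.3]
finger_gap: 0.259
gripper_force: 59.0
```

>>> arm_command(commands=[[[0, 0, 10, 0], [0, 0, 18, 0], [0, 0, 20, 0], [0, 0, 20, 0]]])

```text
t: 23.42
position: [0.4585, -0.1463, 0.1877]
orientation: [[-1.0, 0.025, -0.0], [0.025, 1.0, 0.0], [0.0, 0.0, -1.0]]
wrist_force: [0.7, 0.0, 0.3]
finger_gap: 0.262
gripper_force: 59.0
```

>>> arm_command(commands=[[[0, 0, 2, 0], [0, 0, 2, 0]]])

```text
t: 23.68
position: [0.4585, -0.1464, 0.1857]
orientation: [[-1.0, 0.025, 0.0], [0.025, 1.0, -0.0], [-0.0, -0.0, -1.0]]
wrist_force: [0.3, -0.7, 0.2]
finger_gap: 0.255
gripper_force: 59.0
```

>>> arm_command(commands=[[[0, 0, 0, 0], [0, 0, 0, 0], [0, 0, 0, 0]]], jaw=36)

```text
t: 24.05
position: [0.4585, -0.1463, 0.1857]
orientation: [[-1.0, 0.025, 0.0], [0.025, 1.0, -0.0], [-0.0, -0.0, -1.0]]
wrist_force: [-0.3, 0.2, -0.0]
finger_gap: 0.419
gripper_force: 0.0
```

>>> arm_command(commands=[[[0, 0, -15, 0], [0, 0, -45, 0], [0, 0, -90, 0], [0, 0, -130, 0], [0, 0, -130, 0]]])

```text
t: 24.68
position: [0.4593, -0.1466, 0.3194]
orientation: [[-1.0, 0.026, 0.005], [0.026, 1.0, -0.002], [-0.006, -0.002, -1.0]]
wrist_force: [0.7, 0.5, 0.3]
finger_gap: 0.422
gripper_force: 0.0
```

```bash
python3 - <<'E'
from m import *
from plan import *
im,d,i=shot('wrist','wrist10'); w=cloud(d,i)
print('tube',rect(w,.0195,.04,(.39,.52,-.18,-.11)))
plan([(600,-285,320,103.4,2)],[458,-146,315,178.5])
E
```

```text
tube (1684, array([ 455. , -147.2]), array([20.8, 75.1]), 89.1, 'mean', array([ 453., -147.], dtype=float32), 'z', 23.3)
[-73, -68, -2, 38]
[-99, -8, -3, 37]
 -> [ 600.5 -285.   320.   103.5]
```

View pics/wrist10.png

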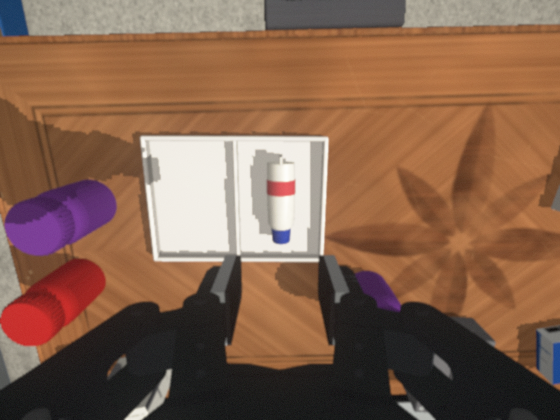

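The tube lies flat in its compartment at (281,200). The slim carton is next.

>>> arm_command(commands=[[[-15, -14, 0, 8], [-29, -27, 0, 15], [-44, -41, -1, 23], [-58, -54, -1, 30], [-73, -68, -2, 38]]], jaw=50)

```text
t: 25.35
position: [0.5298, -0.2164, 0.3168]
orientation: [[-0.769, 0.639, -0.002], [0.639, 0.769, 0.001], [0.002, -0.001, -1.0]]
wrist_force: [-0.9, 0.4, -0.1]
finger_gap: 0.585
gripper_force: 0.0
```

>>> arm_command(commands=[[[-25, -2, 0, 9], [-50, -4, -1, 18], [-75, -6, -2, 28], [-99, -8, -3, 37], [-99, -8, -3, 37]]])

```text
t: 25.98
position: [0.6015, -0.286, 0.3192]
orientation: [[-0.232, 0.973, -0.002], [0.973, 0.232, 0.001], [0.001, -0.001, -1.0]]
wrist_force: [-0.4, -0.3, 0.2]
finger_gap: 0.587
gripper_force: 0.0
```

```bash
python3 - <<'E'
from m import *
from plan import *
im,d,i=shot('wrist','wrist11'); w=cloud(d,i)
print('slim',rect(w,.066,.09,(.58,.68,-.34,-.23)))
s=observe(); print(s['qpos'].round(1))
plan([(627.5,-286.5,270,103.4,1),(627.5,-286.5,203,103.4,1)])
E
```

```text
slim (2528, array([ 628.3, -288. ]), array([20.3, 60. ]), 13.6, 'mean', array([ 627.5, -286.1], dtype=float32), 'z', 75.5)
[-25.4  33.8  17.5  73.9   0.   51. ]
t 26.02 at [ 601.  -285.4  319.4  103.6]
[-7, 25, 49, 0]
 -> [ 627.  -286.3  270.4  103.6]
[0, 0, 67, 0]
 -> [ 627.  -286.3  203.4  103.6]
```

View pics/wrist11.png

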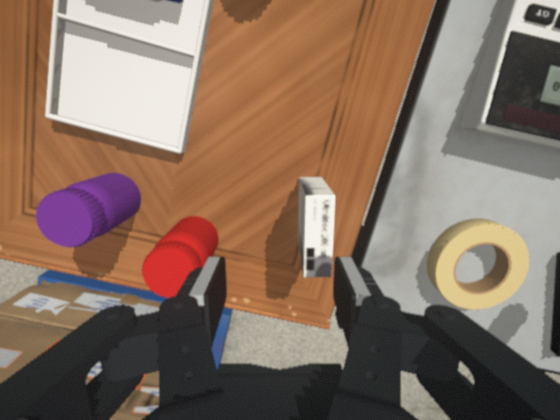

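>>> arm_command(commands=[[[-3, 12, 0, 0], [-7, 26, 15, 0], [-7, 26, 40, 0], [-7, 26, 49, 0], [-7, 26, 49, 0]]])

```text
t: 26.65
position: [0.6278, -0.2857, 0.2709]
orientation: [[-0.235, 0.972, -0.002], [0.972, 0.235, 0.001], [0.001, -0.001, -1.0]]
wrist_force: [-0.5, 0.2, -0.1]
finger_gap: 0.583
gripper_force: 0.0
```

>>> arm_command(commands=[[[0, 0, 20, 0], [0, 0, 45, 0], [0, 0, 67, 0], [0, 0, 67, 0]]])

```text
t: 27.15
position: [0.6276, -0.2858, 0.2041]
orientation: [[-0.234, 0.972, -0.002], [0.972, 0.234, 0.001], [0.001, -0.001, -1.0]]
wrist_force: [-0.7, 1.1, 1.3]
finger_gap: 0.589
gripper_force: 0.0
```

>>> arm_command(commands=[[[0, 0, 0, 0], [0, 0, 0, 0], [0, 0, 0, 0], [0, 0, 0, 0], [0, 0, 0, 0]]], jaw=10)

```text
t: 27.78
position: [0.6286, -0.2862, 0.2064]
orientation: [[-0.234, 0.972, 0.002], [0.972, 0.234, -0.001], [-0.002, 0.002, -1.0]]
wrist_force: [-0.7, 0.5, 7.4]
finger_gap: 0.225
gripper_force: 59.5
```

>>> arm_command(commands=[[[0, 0, -20, 0], [0, 0, -60, 0], [0, 0, -100, 0], [0, 0, -110, 0]]])

```text
t: 28.28
position: [0.6286, -0.2862, 0.3186]
orientation: [[-0.234, 0.972, 0.005], [0.972, 0.234, -0.002], [-0.003, 0.004, -1.0]]
wrist_force: [-0.2, 0.7, -1.0]
finger_gap: 0.229
gripper_force: 58.6
```

```bash
python3 - <<'E'
from m import *
from plan import *
plan([(457,-222,310,178.4,3),(457,-222,220,178.4,1)])
E
```

```text
t 28.27 at [ 628.6 -286.2  318.6  103.5]
[34, -51, 3, -25]
[52, -31, 3, -25]
[61, -6, 3, -25]
 -> [ 457.1 -222.   309.6  178.5]
[0, 0, 90, 0]
 -> [ 457.1 -222.   219.6  178.5]
```

>>> arm_command(commands=[[[7, -10, 0, -5], [14, -20, 1, -10], [20, -31, 2, -15], [27, -41, 2, -20], [34, -51, 3, -25]]])

```text
t: 28.9
position: [0.57, -0.2647, 0.3115]
orientation: [[-0.625, 0.78, -0.0], [0.78, 0.625, 0.0], [0.0, -0.0, -1.0]]
wrist_force: [-0.2, -0.4, -0.9]
finger_gap: 0.227
gripper_force: 58.5
```

>>> arm_command(commands=[[[10, -6, 0, -5], [21, -12, 1, -10], [31, -19, 2, -15], [42, -25, 2, -20], [52, -31, 3, -25]]])

```text
t: 29.52
position: [0.5134, -0.2433, 0.3085]
orientation: [[-0.897, 0.443, -0.0], [0.443, 0.897, 0.0], [0.0, 0.0, -1.0]]
wrist_force: [-0.5, 0.5, 0.1]
finger_gap: 0.227
gripper_force: 58.5
```

>>> arm_command(commands=[[[15, -1, 1, -6], [30, -3, 1, -12], [45, -4, 2, -18], [61, -6, 3, -25], [61, -6, 3, -25]]])

```text
t: 30.15
position: [0.4559, -0.2214, 0.3057]
orientation: [[-1.0, 0.026, -0.0], [0.026, 1.0, 0.0], [0.0, 0.0, -1.0]]
wrist_force: [1.3, -0.7, -0.5]
finger_gap: 0.228
gripper_force: 58.5
```

>>> arm_command(commands=[[[0, 0, 20, 0], [0, 0, 50, 0], [0, 0, 80, 0], [0, 0, 90, 0], [0, 0, 90, 0]]])

```text
t: 30.78
position: [0.4568, -0.2218, 0.2157]
orientation: [[-1.0, 0.027, -0.001], [0.027, 1.0, 0.0], [0.001, 0.0, -1.0]]
wrist_force: [-0.1, 0.5, -1.0]
finger_gap: 0.228
gripper_force: 58.5
```

```bash
python3 - <<'E'
from m import *
im,d,i=shot('scene','scene12'); im,d,i=shot('wrist','wrist12')
a=cv2.imread('pics/scene12.png')[110:250,200:400]; b=cv2.imread('pics/wrist12.png')
cv2.imwrite('pics/j12.png',np.hstack([cv2.resize(a,(400,280)),cv2.resize(b,(373,280))]))
s=observe();print(s['position'],s['t'],s['finger_gap'])
E
```

```text
[ 0.45710456 -0.22192929  0.21669082] 30.875 0.2227069838821256
```

View pics/j12.png

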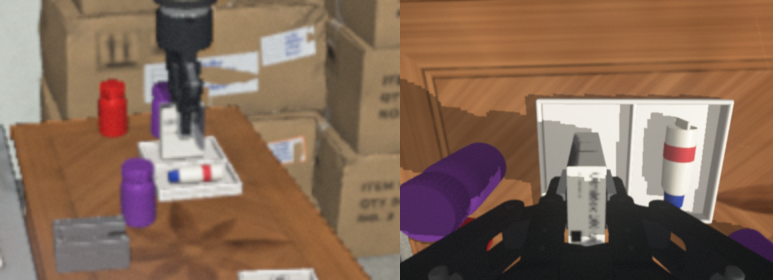

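The carton is upright over the -y compartment and centred. Lowering gently.

>>> arm_command(commands=[[[0, 0, 3, 0], [0, 0, 5, 0], [0, 0, 6, 0], [0, 0, 6, 0]]])

```text
t: 31.38
position: [0.4565, -0.2217, 0.2097]
orientation: [[-1.0, 0.026, -0.0], [0.026, 1.0, 0.0], [0.0, 0.0, -1.0]]
wrist_force: [-0.8, -0.3, -0.8]
finger_gap: 0.226
gripper_force: 58.5
```

>>> arm_command(commands=[[[0, 0, 1, 0], [0, 0, 1, 0], [0, 0, 1, 0]]])

```text
t: 31.75
position: [0.4565, -0.2217, 0.2094]
orientation: [[-1.0, 0.026, 0.0], [0.026, 1.0, -0.0], [-0.0, -0.0, -1.0]]
wrist_force: [-5.0, 1.9, 12.9]
finger_gap: 0.232
gripper_force: 60.3
```

Contact with the tray floor. Releasing, then retreating to check everything.

>>> arm_command(commands=[[[0, 0, 0, 0], [0, 0, 0, 0], [0, 0, 0, 0], [0, 0, 0, 0]]], jaw=44)

```text
t: 32.25
position: [0.4565, -0.2217, 0.2086]
orientation: [[-1.0, 0.025, -0.0], [0.025, 1.0, 0.0], [0.0, 0.0, -1.0]]
wrist_force: [0.3, 1.2, 0.4]
finger_gap: 0.516
gripper_force: 0.0
```

>>> arm_command(commands=[[[0, 0, -15, 0], [0, 0, -50, 0], [0, 0, -90, 0], [0, 0, -140, 0], [0, 0, -140, 0]]])

```text
t: 32.88
position: [0.4573, -0.2221, 0.3533]
orientation: [[-1.0, 0.025, 0.006], [0.025, 1.0, -0.003], [-0.006, -0.003, -1.0]]
wrist_force: [0.1, -0.9, -0.2]
finger_gap: 0.516
gripper_force: 0.0
```

>>> arm_command(commands=[[[20, 0, 0, 0], [50, 0, 0, 0], [80, 0, 0, 0], [80, 0, 0, 0]]])

```text
t: 33.38
position: [0.375, -0.2195, 0.349]
orientation: [[-1.0, 0.027, -0.0], [0.027, 1.0, 0.0], [0.0, 0.0, -1.0]]
wrist_force: [-0.6, 0.2, -0.1]
finger_gap: 0.515
gripper_force: 0.0
```

```bash
python3 - <<'E'
from m import *
im,d,i=shot('top','top13'); w=cloud(d,i)
print('slim',rect(w,.06,.09,(.40,.51,-.28,-.18)));print('tube',rect(w,.02,.04,(.39,.52,-.18,-.11)))
print('bottle',rect(w,.07,.09,(.42,.51,.24,.33)),'flat',rect(w,.016,.03,(.57,.67,.09,.21)))
im,d,i=shot('scene','scene13'); w=cloud(d,i);print('slim',rect(w,.06,.09,(.40,.51,-.28,-.18)))
a=cv2.imread('pics/top13.png')[140:290,120:440]; b=cv2.imread('pics/scene13.png')[140:330,200:400]
cv2.imwrite('pics/j13.png',np.hstack([cv2.resize(a,(490,230)),cv2.resize(b,(242,230))]))
E
```

```text
slim (283, array([ 456.9, -220.3]), array([21.1, 59.6]), 87.8, 'mean', array([ 456.7, -219.3], dtype=float32), 'z', 78.0)
tube (243, array([ 448.5, -144.8]), array([21.1, 88.7]), 89.7, 'mean', array([ 455. , -144.9], dtype=float32), 'z', 24.6)
bottle (271, array([460.1, 285.4]), array([38. , 39.4]), 41.3, 'mean', array([460.1, 284.8], dtype=float32), 'z', 80.0) flat (662, array([617.6, 150.8]), array([51. , 74.9]), 10.9, 'mean', array([616.9, 150.5], dtype=float32), 'z', 22.1)
slim (195, array([ 455.5, -222.1]), array([29.5, 60.6]), 87.9, 'mean', array([ 456.8, -215.5], dtype=float32), 'z', 73.2)
```

View pics/j13.png

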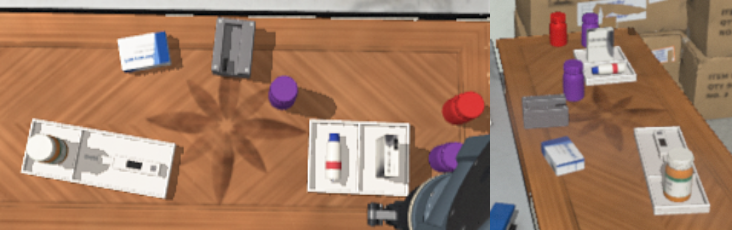

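All four items are in place: thermometer at (130,165), bottle at (45,150), tube at (333,158) and slim carton at (390,158). The flat carton and the look-alikes have not moved.

```bash
python3 -c "
from rig import close_job
print(close_job())"
```

```text
the job is handed in; nothing more can be done
None
```

Both kits are made up in the order asked and the job was handed in at about 33.5 s: thermometer and tablet bottle in the long tray, cream tube and slim carton in the square tray, and the flat carton left where it lay.

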